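# Hook the hot drip tray out of the stove

### The arm

A 6-joint arm with a two-finger parallel gripper is mounted at the origin on the work surface. World frame = base frame: x ahead of the robot, y to its left, z up, the work surface at z = 0. Lengths are in m, angles in degrees, forces in N, time in s.
With the tool pointing down it reaches from about 0.4 to 0.825 m from the base axis. Payload 7 kg.
Tool frame: the origin (TCP) lies midway between the tips of the shut fingers; the grasp point (between the pads) lies 19 mm behind it; z points along the fingers, y is the line along which they close (so a half turn about z gives the same grasp; the last joint's range is limited). The gripper opens to 88 mm and grips with 3 to 60 N. Pads are 19 mm wide; open, the fingers measure 130 mm over their backs; the gripper's body (78 mm by 193 mm) begins 47 mm behind the grasp point.
Start: joints at [82.282, 20.546, 0.682, 0, -70.136, -16.507], TCP at [0.277, 0.616, 0.227] pointing down, gripper open.
Joint ranges: [-176.03, 176.03], [-82.01, 121.73], [-58.28, 71.71], [-173.87, 95.51], [-174.79, -0.11], [-173.66, 173.66]. Speed limits (degrees/s): [136.94, 136.94, 172.46, 180, 180, 180].

### API

Orientations are given as [roll, pitch, yaw] about the fixed x, y, z axes, in that order (R = Rz(yaw) Ry(pitch) Rx(roll)).
In Python, from plant import ctrl gives the robot as it stands.
- The arm moves only by the tool arm_command, never from a script. Its argument "steps" is a list of rows, each an object with "translation": the shift along the tool's x, y, z in mm, a list of three; "rotation": the turn, a rotation vector about the tool's x, y, z in units of 5 degrees (1.0 is 5 degrees), a list of three; "claw": the finger opening in mm, from 0 to 87.6. In form: [{"translation": [x, y, z], "rotation": [rx, ry, rz], "claw": claw}, ...]. A call has 1 to 5 rows; each row is the pose to reach, as a shift and turn from the pose commanded when the call began, along the tool's axes at that moment; what a row does not reach only later rows make up. A row lasts 1/10 s, in which the tool goes at most 50 mm and 8.59 degrees, less where a joint would pass 70% of its speed; a pose out of reach is approached as far as the arm can. A call with a gripper value outside its range is refused whole. The fingers move at their own pace and stop on an object; the grip force is fixed at half the most. Time passes only in rows, so rows that repeat a pose let the fingers close. It gives the time, the measured TCP pose, the force, the opening and the grip force at its end, in the units of the state.
- ctrl.get_obs(): the state, without advancing time (a new reading comes with each control period).
- ctrl.snapshot(name): name is "scene" or "top" or "wrist"; returns (picture, depth): 384x512x3 uint8, red, green, blue; 384x512 float32, m along the optical axis (not along the pixel's ray), 0 where there is no reading.
- ctrl.calibration(name): a dict with "vertical_fov" (degrees; the focal length in pixels is half the picture's height over the tangent of half this angle, whatever the lens; pixels are square), "cx", "cy" (the principal point, pixels), "k1" (the pictures are not rectified: a ray, as slopes to the right and down, at radius r is drawn at 1 + k1 r^2 times it, then the intrinsics apply), "rvec" (rotation vector, rad) and "tvec" (3), from world to camera coordinates, as OpenCV has them; the wrist camera has in their place "hand_eye" (4x4, takes a point from camera to tool coordinates, whose origin is the TCP and whose axes are the flange's). Camera axes: x right, y down, z forward; pixel columns grow to the right and rows downward; lengths in m; the calibration is good to about 2 mm. A picture is of the moment at which its call begins: read the wrist's pose just before it. calibration takes no time and is no camera call.
- ctrl.close_job(): hands the job in; it is judged then, once.
The state is a dict: "clock": time; "joint_pos": joint angles; "qvel": joint speeds; "tau": joint torques, N m; "tool_pos": TCP position; "orientation": TCP orientation; "force": force on the tool from outside, world axes, zero at the start; "moment": the same for the moment, N m; "opening": finger opening in m; "gripper_force": force on a finger pad.
Only numpy, scipy, OpenCV 4.12 (cv2) and the standard library are available. Lean on these libraries where they do the work, as an engineer would, in place of code of your own. Each camera call takes 0.05 s, during which the arm holds its last target. There are 200 camera calls.

### The job

Take the orange-handled hook tool, drop its prong into the red ring of the stove's drip tray and drag the tray out until it bears on its hidden stop; there keep a firm steady pull of about 15 N on it for a second, to be sure that the stop holds, but never load the tray with more than 25 N. Then unhook, leave the tray out there, and stand the hook tool back on its wooden board. Stove and tray are hot: only the hook may touch them. Leave the foil pan, the sauce bottle and the jar alone.

Things in the scene. Friction and masses are not known exactly. Their poses are not given: they have to be found in the camera images.
- hook: hook tool, 0.14 kg, standing prong-down by itself on the board. Origin: centre of the handle's underside; x along the tool towards the prong, z up. Handle: orange bar 110 (x) by 22 (y) by 34 mm high, centred on the origin, flat sides, gripped across y. An 8 mm steel rod runs from it, 30 mm above the underside, to x = 115 mm and there turns straight down as the prong
- hook_tip (a point): lowest point of the prong (8 mm thick, round end, 24 mm of it free below the rod), at x = 115, y = 0, z = 2 mm in the hook's frame
- board: fixed wooden board 220 (x) by 120 (y) by 15 mm thick, where the hook tool stands; origin: centre of the underside, z up
- stove: fixed portable stove with a griddle pan of flatbreads on top, 280 deep (x) by 340 wide (y) by 148 mm high. Origin: on the table, in the middle below the front face; x points from the front face into the stove, z up. The drip tray slides out of the front face along the stove's -x
- tray: aluminium drip tray 240 long, 120 wide, 30 mm high, 0.35 to 0.7 kg, loose in its channel with 2 mm play to each side; sliding it takes 1 to 6 N. Origin: under the centre of the pull ring, level with the tray's underside, 34 mm above the table; axes parallel to the stove's (x into it); front plate 150 mm wide, its face at x = 26 mm. It starts 31 to 45 mm in front of the stove's face
- eye (a point): centre of the red pull ring that sticks out from the tray's front; the ring lies flat (hole upright), 16 mm above the tray's underside (50 mm above the table), bar 6 mm thick, hole 17 mm, outside 29 mm
- foil_pan: loose open aluminium pan, 160 by 110 by 45 mm, not to be disturbed; origin: centre of the underside
- sauce: loose red sauce bottle, 56 mm thick, 150 mm high, not to be disturbed; origin: centre of the underside
- jar: loose amber jar, 64 mm thick, 80 mm high, not to be disturbed; origin: centre of the underside
- stove_mouth (a point): middle of the lower edge of the tray's opening in the front face, 34 mm above the stove's origin. A rigid stop hidden inside, set differently each time, halts the tray when the tray's origin is somewhere between 85 and 110 mm in front of this face. It cannot be seen or measured: it is felt as the pull rising steeply (some 4 N or more per mm)
Not all that is in view belongs to the job. What is meant by the hook is not blue, and is the larger of those in its own colour.

How it is judged (in metres and radians):
On the way, in this order (a step that is already met when the one before it is completed fails the run):
1. the prong stands in the ring, its end below it (horizontal distance between hook_tip and eye below 0.009 m and z of hook_tip in the frame of tray below 0.011 m), for 0.1 s.
2. with the prong in the ring and the tray drawn out and standing still against its stop, the hook pulls on it with more than 9 N for 0.4 s (horizontal distance between hook_tip and eye below 0.012 m and x of tray in the frame of stove below -0.083 m and linear speed of tray below 0.004 m/s and contact force between hook and tray above 9 N), for 0.4 s.
At the end, for the whole second after the job is handed in: The tray is left out where its stop caught it (at least 81 mm in front of the stove's face), level and at rest; the hook tool stands upright (within 0.1 rad), prong down, released and at rest on the board, clear of the tray (x of tray in the frame of stove below -0.081 m and angle between tray's own z axis and vertical below 0.06 rad and linear speed of each of tray, hook below 0.01 m/s and contact force between hook and tray below 0.1 N and contact force between hook and board above 0.3 N and z of hook in the frame of board between 0.012 and 0.019 m and angle between hook's own z axis and vertical below 0.1 rad); the robot touches nothing.
It fails at once if the hook loads the tray with more than 25 N (contact force between hook and tray above 25 N).
It fails at once if the robot itself touches the hot tray or stove (contact force between any of the fingers, the arm and tray above 0.5 N or contact force between any of the fingers, the arm and stove above 0.5 N).
It fails at once if the foil pan is moved by more than 15 mm (distance of foil_pan from where it was at the start of the episode above 0.015 m).
It fails at once if the sauce bottle is moved by more than 15 mm (distance of sauce from where it was at the start of the episode above 0.015 m).
It fails at once if the jar is moved by more than 15 mm (distance of jar from where it was at the start of the episode above 0.015 m).
It also fails if it takes over 64 s, if anything falls off the work surface, if the arm or the gripper's body presses on something with over 40 N, if the wrist force passes 120 N, or if a joint passes its speed limit or range.

## Working session

There is one attempt and no reset: what is moved stays moved. The work goes in short steps, Python scripts to look and compute and a tool call to move; the robot and the scene stay as the last step left them, time stands still between calls to the robot, and variables do not carry over. Pictures are saved under pics/ and viewed, at most 10 in all, crops included, and the job is handed in when it is done.

Besides the shell and the picture viewer there is one more tool, called after "Request:" by a JSON object that holds its "name" and its "arguments". arm_command: Moves the arm, as the interface text tells. Its arguments: {"type":"object","properties":{"steps":{"type":"array"}},"required":["steps"]}

```bash
mkdir -p pics; ls
python3 - <<'E'
from plant import ctrl
import cv2,numpy as np,pickle
o=ctrl.get_obs();print(o)
d={}
for n in ["scene","top"]:
    d[n]=ctrl.snapshot(n)+(ctrl.calibration(n),)
    cv2.imwrite(f"pics/{n}0.png",d[n][0][:,:,::-1]);print(n,d[n][2])
d["wc"]=ctrl.calibration("wrist");print(d["wc"])
pickle.dump(d,open("d0.pkl","wb"))
E
```

```text
pics
{'clock': 0.0, 'joint_pos': array([ 8.22817876e+01,  2.05892640e+01,  6.31835391e-01, -1.92085925e-02,
       -7.01321831e+01, -1.65059530e+01]), 'qvel': array([-0.01025529,  0.02079629, -0.02344363, -0.03819359,  0.00293633,
        0.03950978]), 'tau': array([-5.63874937e-05, -5.82707906e+01,  2.93061447e+01,  6.99691683e+00,
        6.90897970e-03, -1.60469449e-04]), 'tool_pos': array([0.27679797, 0.61510663, 0.2256353 ]), 'orientation': array([ 1.79908950e+02, -8.14931902e-03, -2.42307012e+01]), 'force': array([-0.02575323, -0.03806316, -1.09084911]), 'moment': array([-0.00601698, -0.05093016, -0.00756157]), 'gripper_force': 0.0, 'opening': 0.08750510675192057}
scene {'vertical_fov': 50.95591924124976, 'cx': 256.7278186219896, 'cy': 194.362849494602, 'k1': -0.1431387678488408, 'rvec': array([ 2.25863749,  1.44310718, -0.37611136]), 'tvec': array([-0.09357564, -0.44083512,  1.44585656])}
top {'vertical_fov': 52.87823571880948, 'cx': 257.81607073951204, 'cy': 191.5845033749817, 'k1': -0.13293339285961187, 'rvec': array([ 2.14489289, -2.14618608,  0.10546517]), 'tvec': array([-0.13048336,  0.50719249,  0.9649511 ])}
{'vertical_fov': 70.50029440257666, 'cx': 258.6349963777145, 'cy': 188.95573125449283, 'k1': -0.05773689496144771, 'hand_eye': array([[ 1.59369161e-04, -9.57841238e-01, -2.87297996e-01,
         7.67013381e-02],
       [ 9.99999958e-01,  8.36021629e-05,  2.75990633e-04,
         1.32112525e-05],
       [-2.40336475e-04, -2.87298028e-01,  9.57841211e-01,
        -1.58329534e-01],
       [ 0.00000000e+00,  0.00000000e+00,  0.00000000e+00,
         1.00000000e+00]])}
```

View pics/scene0.png

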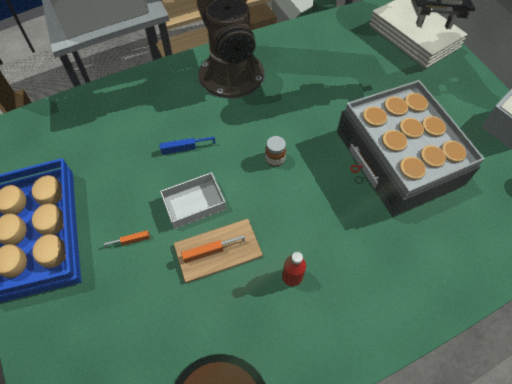

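View pics/top0.png

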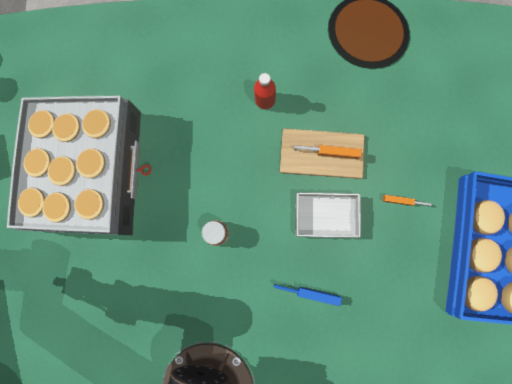

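Candidates in the top view are the large orange tool on the board (340,151), the small orange tool (400,200) and the blue tool (318,296). By the description I choose the one at (340,151), and I'll check it in a crop. The red ring is at (146,170), the stove at (75,165), the jar at (215,233), the sauce bottle at (265,92) and the foil pan at (328,215).

```bash
cat > h.py <<'E'
import cv2,numpy as np
from scipy.spatial.transform import Rotation as R
def K(c): 
    f=192/np.tan(np.radians(c["vertical_fov"])/2); return np.array([[f,0,c["cx"]],[0,f,c["cy"]],[0,0,1]])
def dirs(c,uv):
    p=cv2.undistortPoints(np.array(uv,float).reshape(-1,1,2),K(c),np.array([c["k1"],0,0,0]))[:,0]
    return np.c_[p,np.ones(len(p))]
def ext(c,obs=None):  # camera->world
    if "rvec" in c:
        Rm=cv2.Rodrigues(c["rvec"])[0]; return Rm.T,-Rm.T@c["tvec"]
    Rt=R.from_euler("xyz",obs["orientation"],degrees=True).as_matrix(); H=c["hand_eye"]
    return Rt@H[:3,:3],Rt@H[:3,3]+obs["tool_pos"]
def plane(c,uv,z,obs=None):
    Rw,t=ext(c,obs); d=dirs(c,uv)@Rw.T; return t+d*((z-t[2])/d[:,2])[:,None]
def cloud(c,dep,obs=None):
    v,u=np.mgrid[0:384,0:512]; Rw,t=ext(c,obs)
    P=dirs(c,np.c_[u.ravel(),v.ravel()])*dep.ravel()[:,None]
    return (P@Rw.T+t).reshape(384,512,3)
def hsv(im): return cv2.cvtColor(im,cv2.COLOR_RGB2HSV)
def blobs(m,amin=15):
    n,l,s,c=cv2.connectedComponentsWithStats(m.astype(np.uint8))
    return [(s[i],c[i],l==i) for i in range(1,n) if s[i][4]>=amin]
def rect(c,m,z,obs=None):  # world min-area rect of mask on plane z
    v,u=np.nonzero(m); P=plane(c,np.c_[u,v],z,obs)[:,:2]
    return cv2.minAreaRect((P*1000).astype(np.float32))
E
python3 - <<'E'
import pickle,cv2,numpy as np
from h import *
d=pickle.load(open("d0.pkl","rb"))
for n in ["top","scene"]:
    im,dep,c=d[n]; H=hsv(im); h,s,v=[H[...,i].astype(int) for i in range(3)]
    X=cloud(c,dep)
    print(n)
    m=(h>=5)&(h<=17)&(s>190)&(v>120)
    for st,ce,b in blobs(m,30): print(" orange",st,ce.round(1),rect(c,b,.049), "depthz",np.median(X[b][:,2]).round(3))
    m=((h<5)|(h>172))&(s>130)&(v>60)
    for st,ce,b in blobs(m,8): print(" red",st,ce.round(1),plane(c,[ce],.05).round(3),"dz",np.median(X[b],0).round(3))
im,dep,c=d["top"];X=cloud(c,dep)
# stove top points
m=(X[...,2]>.12)&(X[...,2]<.2)&(np.arange(512)<160)[None,:]
for st,ce,b in blobs(m,500): print("stove",st,ce,cv2.minAreaRect((X[b][:,:2]*1000).astype(np.float32)),np.percentile(X[b][:,2],[5,50,95]))
m=(X[...,2]>.008)&(X[...,2]<.022);m[:,:270]=0;m[:,375:]=0;m[185:]=0
for st,ce,b in blobs(m,500): print("board",cv2.minAreaRect((X[b][:,:2]*1000).astype(np.float32)),np.median(X[b][:,2]))
for nm,uv in dict(jar=(214,233),sauce=(265,79),pan=(328,215)).items(): print(nm,X[uv[1],uv[0]])
a=cv2.resize(d["top"][0][120:190,270:440],None,fx=4,fy=4)
b=cv2.resize(d["top"][0][140:200,100:270],None,fx=4,fy=4)
cv2.imwrite("pics/c1.png",np.vstack([a,b])[:,:,::-1])
E
```

```text
top
 red [255  81  20  25 290] [263.5  91.3] [[ 0.77  -0.146  0.05 ]] dz [ 0.75  -0.145  0.101]
 red [136 165  15  10  46] [143.8 169.5] [[0.563 0.165 0.05 ]] dz [0.563 0.164 0.051]
scene
 red [351 165  12   8  25] [355.9 168. ] [[0.566 0.165 0.05 ]] dz [0.568 0.164 0.052]
 red [283 259  23  26 289] [294.8 271.8] [[ 0.773 -0.148  0.05 ]] dz [ 0.783 -0.159  0.098]
stove [    7    96   118   136 13675] [ 65.95985375 163.55159049] ((568.4248046875, 341.9437255859375), (275.7393798828125, 332.2659912109375), 88.41365051269531) [0.12107177 0.13257446 0.14574753]
board ((613.5286865234375, -300.9503479003906), (220.2444305419922, 121.28768157958984), 85.7116470336914) 0.014023013237064896
jar [ 0.39981761 -0.02549003  0.07794492]
sauce [ 0.76240221 -0.15066117  0.14801184]
pan [ 0.44785118 -0.31408078  0.0062201 ]
```

View pics/c1.png

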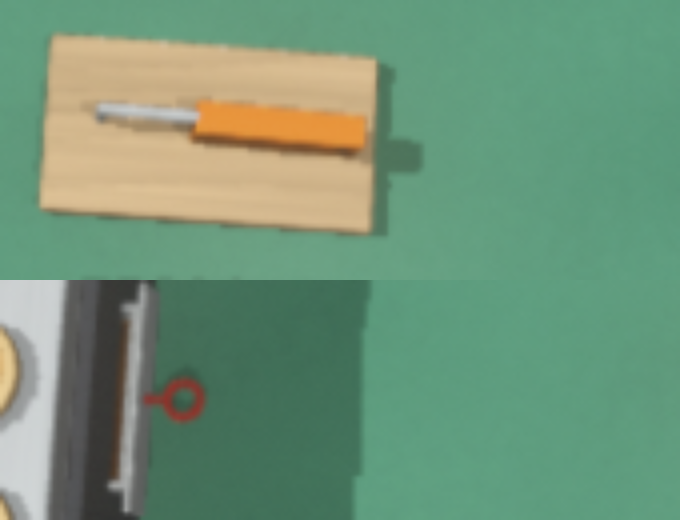

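The crop confirms the choice: the large orange tool lies on the board with its rod and prong pointing left (+y), and the red ring is at about (146,170).

```bash
cat >> h.py <<'E'
def hookfit(c,im,X=None,obs=None,z=.049,amin=150):
    H=hsv(im).astype(int); m=(H[...,0]>=6)&(H[...,0]<=18)&(H[...,1]>150)&(H[...,2]>190)
    return [(st,ce.round(1),rect(c,b,z,obs)) for st,ce,b in blobs(m,amin)]
E
python3 - <<'E'
import pickle
from h import *
d=pickle.load(open("d0.pkl","rb"))
for n in ["top","scene"]:
    im,dep,c=d[n]
    for r in hookfit(c,im,amin=60): print(n,r)
im,dep,c=d["top"]
print("rod tip",plane(c,[[270+98/4,120+110/4]],.049),"ring",plane(c,[[100+183/4,140+119/4]],.05))
X=cloud(c,dep)
# tray front plate top edge and stove front edge
for z0,z1,u0,u1 in [(.055,.075,120,150),(.12,.2,100,140)]:
    pts=[]
    for v in range(145,195):
        q=[X[v,u] for u in range(u0,u1) if z0<X[v,u,2]<z1]
        if q: pts.append(min(q,key=lambda p:p[1]))
    pts=np.array(pts); print(len(pts), np.polyfit(pts[:,0],pts[:,1],1), np.median(pts,0))
E
```

```text
top (array([319, 145,  42,  12, 319], dtype=int32), array([339.8, 150.6]), ((610.3486328125, -340.939697265625), (107.23915100097656, 19.959590911865234), 84.24224090576172))
top (array([385, 195,  30,  10, 170], dtype=int32), array([399.2, 199.4]), ((483.710693359375, -491.3583984375), (76.54403686523438, 14.567475318908691), 81.78407287597656))
scene (array([120, 231,  28,  11, 112], dtype=int32), array([133.1, 236.1]), ((501.5293273925781, -497.9723815917969), (74.8377456665039, 12.53011417388916), 81.16934204101562))
scene (array([182, 241,  40,  18, 267], dtype=int32), array([201.2, 249. ]), ((612.6522216796875, -342.5303649902344), (106.26069641113281, 18.75152015686035), 84.36572265625))
rod tip [[ 0.61839571 -0.22524349  0.049     ]] ring [[0.56225503 0.1592796  0.05      ]]
50 [-0.02492022  0.20057125] [0.56169228 0.18691835 0.05920282]
50 [-0.02525225  0.22074156] [0.54734231 0.20670851 0.1299276 ]
```

```bash
cat >> h.py <<'E'
def shift(yaw,dw):  # world shift (mm) -> tool axes, tool pointing straight down
    y=np.radians(yaw); return np.round([dw[0]*np.cos(y)+dw[1]*np.sin(y),dw[0]*np.sin(y)-dw[1]*np.cos(y),-dw[2]],1)
E
python3 -c "
from h import *
D=np.array([611-277,-341-615,-6])/6
for k in range(6): print(shift(-24.2-41.8*k,D), shift(-24.2-41.8*k,D)/5)"
```

```text
[116.1 122.5   1. ] [23.22 24.5   0.2 ]
[168.2  14.    1. ] [33.64  2.8   0.2 ]
[ 134.7 -101.7    1. ] [ 26.94 -20.34   0.2 ]
[  32.6 -165.6    1. ] [  6.52 -33.12   0.2 ]
[ -86.1 -145.2    1. ] [-17.22 -29.04   0.2 ]
[-160.9  -50.9    1. ] [-32.18 -10.18   0.2 ]
```

Request:
{"name": "arm_command", "arguments": {"steps": [{"translation": [23, 25, 0], "rotation": [0, 0, 1.67], "claw": 87}, {"translation": [46, 49, 0], "rotation": [0, 0, 3.34], "claw": 87}, {"translation": [70, 74, 0], "rotation": [0, 0, 5.02], "claw": 87}, {"translation": [93, 98, 0], "rotation": [0, 0, 6.69], "claw": 87}, {"translation": [116, 122, 0], "rotation": [0, 0, 8.36], "claw": 87}]}}

```text
clock: 0.6
tool_pos: [0.3328, 0.4551, 0.2262]
orientation: [180.0, -0.0, -66.4]
force: [0.3, -0.8, 0.1]
opening: 0.0873
gripper_force: 0.0
```

Request:
{"name": "arm_command", "arguments": {"steps": [{"translation": [34, 3, 0], "rotation": [0, 0, 1.67], "claw": 87}, {"translation": [67, 6, 0], "rotation": [0, 0, 3.34], "claw": 87}, {"translation": [101, 8, 0], "rotation": [0, 0, 5.02], "claw": 87}, {"translation": [135, 11, 0], "rotation": [0, 0, 6.69], "claw": 87}, {"translation": [168, 14, 0], "rotation": [0, 0, 8.36], "claw": 87}]}}

```text
clock: 1.1
tool_pos: [0.3882, 0.2959, 0.2264]
orientation: [180.0, -0.0, -108.2]
force: [1.3, 1.0, -0.6]
opening: 0.0866
gripper_force: 0.0
```

Tracking well; continuing.

Request:
{"name": "arm_command", "arguments": {"steps": [{"translation": [27, -20, 0], "rotation": [0, 0, 1.67], "claw": 87}, {"translation": [54, -41, 0], "rotation": [0, 0, 3.34], "claw": 87}, {"translation": [81, -61, 0], "rotation": [0, 0, 5.02], "claw": 87}, {"translation": [108, -81, 0], "rotation": [0, 0, 6.69], "claw": 87}, {"translation": [135, -102, 0], "rotation": [0, 0, 8.36], "claw": 87}]}}

```text
clock: 1.6
tool_pos: [0.4439, 0.1363, 0.2265]
orientation: [180.0, -0.0, -150.0]
force: [0.5, 0.6, -1.1]
opening: 0.087
gripper_force: 0.0
```

Request:
{"name": "arm_command", "arguments": {"steps": [{"translation": [7, -33, 0], "rotation": [0, 0, 1.67], "claw": 87}, {"translation": [13, -66, 0], "rotation": [0, 0, 3.34], "claw": 87}, {"translation": [20, -99, 0], "rotation": [0, 0, 5.02], "claw": 87}, {"translation": [26, -132, 0], "rotation": [0, 0, 6.69], "claw": 87}, {"translation": [33, -166, 0], "rotation": [0, 0, 8.36], "claw": 87}]}}

```text
clock: 2.1
tool_pos: [0.4995, -0.0235, 0.2264]
orientation: [180.0, -0.0, 168.2]
force: [1.2, 0.1, 0.6]
opening: 0.0873
gripper_force: 0.0
```

Request:
{"name": "arm_command", "arguments": {"steps": [{"translation": [-17, -29, 0], "rotation": [0, 0, 1.67], "claw": 87}, {"translation": [-34, -58, 0], "rotation": [0, 0, 3.34], "claw": 87}, {"translation": [-52, -87, 0], "rotation": [0, 0, 5.02], "claw": 87}, {"translation": [-69, -116, 0], "rotation": [0, 0, 6.69], "claw": 87}, {"translation": [-86, -145, 0], "rotation": [0, 0, 8.36], "claw": 87}]}}

```text
clock: 2.6
tool_pos: [0.555, -0.1827, 0.2262]
orientation: [-180.0, -0.0, 126.4]
force: [-0.3, 1.0, 0.3]
opening: 0.0869
gripper_force: 0.0
```

Request:
{"name": "arm_command", "arguments": {"steps": [{"translation": [-32, -10, 0], "rotation": [0, 0, 1.67], "claw": 87}, {"translation": [-64, -20, 0], "rotation": [0, 0, 3.34], "claw": 87}, {"translation": [-97, -31, 0], "rotation": [0, 0, 5.02], "claw": 87}, {"translation": [-129, -41, 0], "rotation": [0, 0, 6.69], "claw": 87}, {"translation": [-161, -51, 0], "rotation": [0, 0, 8.36], "claw": 87}]}}

```text
clock: 3.1
tool_pos: [0.6106, -0.3421, 0.2259]
orientation: [-179.9, -0.0, 84.6]
force: [0.5, 0.8, 0.3]
opening: 0.0872
gripper_force: 0.0
```

Run:
```python
from plant import ctrl
from h import *
c=ctrl.calibration("wrist")
o=ctrl.get_obs(); im,dep=ctrl.snapshot("wrist")
print(o["tool_pos"],o["orientation"],o["joint_pos"])
cv2.imwrite("pics/w1.png",im[:,:,::-1])
X=cloud(c,dep,o)
for r in hookfit(c,im,obs=o): print(r)
H=hsv(im).astype(int)
# steel rod: higher than board beyond handle
m=(X[...,2]>.03)&(X[...,2]<.055)&(H[...,1]<90)
for st,ce,b in blobs(m,100): print(st,ce,rect(c,b,.049,o),np.median(X[b],0))
```

```text
[ 0.61060294 -0.34213085  0.2259296 ] [-1.79947205e+02 -1.75667272e-02  8.46222423e+01] [-1.33640054e+01  2.29373775e+01  4.21232017e+00 -1.06200858e-02
 -7.13296668e+01 -1.72010340e+02]
(array([251, 126,  19,  87, 502], dtype=int32), array([260.2, 165.5]), ((610.7093505859375, -340.5838623046875), (111.16650390625, 22.295642852783203), 84.44718170166016))
[257  72   7  58 369] [259.8699187   99.49864499] ((618.9757080078125, -256.57696533203125), (64.86039733886719, 7.150435447692871), 84.54643249511719) [ 0.61887547 -0.25423057  0.04839595]
[  76   89  108  130 2711] [127.96421985 154.82441903] ((451.5260009765625, -307.7987976074219), (158.30130004882812, 114.78517150878906), 88.81254577636719) [ 0.42879447 -0.3049324   0.04303697]
```

View pics/w1.png

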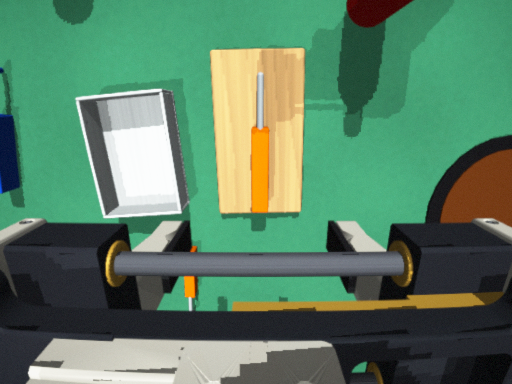

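The wrist view shows the hook under the gripper: handle at (260,165), rod end at (261,73), foil pan to the left. Both measurements give the same hook pose, (0.611,−0.341) at 84.5°. Next I descend and grip.

Request:
{"name": "arm_command", "arguments": {"steps": [{"translation": [1.5, 0, 45], "rotation": [0, 0, 0], "claw": 60}, {"translation": [1.5, 0, 90], "rotation": [0, 0, 0], "claw": 60}, {"translation": [1.5, 0, 135], "rotation": [0, 0, 0], "claw": 60}, {"translation": [1.5, 0, 175], "rotation": [0, 0, 0], "claw": 60}, {"translation": [1.5, 0, 204], "rotation": [0, 0, 0], "claw": 60}]}}

```text
clock: 3.65
tool_pos: [0.6089, -0.3387, 0.019]
orientation: [-179.8, -0.1, 85.0]
force: [-0.9, 0.0, 0.1]
opening: 0.0606
gripper_force: 0.0
```

Request:
{"name": "arm_command", "arguments": {"steps": [{"translation": [0, 0, 0], "rotation": [0, 0, 0], "claw": 60}, {"translation": [0, 0, 0], "rotation": [0, 0, 0], "claw": 15}, {"translation": [0, 0, 0], "rotation": [0, 0, 0], "claw": 15}, {"translation": [0, 0, 0], "rotation": [0, 0, 0], "claw": 15}, {"translation": [0, 0, 0], "rotation": [0, 0, 0], "claw": 15}]}}

```text
clock: 4.15
tool_pos: [0.6112, -0.3394, 0.024]
orientation: [179.9, 0.0, 85.0]
force: [-0.1, -0.8, 0.2]
opening: 0.0333
gripper_force: 0.0
```

Request:
{"name": "arm_command", "arguments": {"steps": [{"translation": [0, 0, 3], "rotation": [0, 0, 0], "claw": 15}, {"translation": [0, 0, 3], "rotation": [0, 0, 0], "claw": 15}, {"translation": [0, 0, 3], "rotation": [0, 0, 0], "claw": 15}, {"translation": [0, 0, 3], "rotation": [0, 0, 0], "claw": 15}, {"translation": [0, 0, 3], "rotation": [0, 0, 0], "claw": 15}]}}

```text
clock: 4.65
tool_pos: [0.611, -0.3393, 0.0198]
orientation: [180.0, 0.0, 85.0]
force: [1.1, 0.2, 2.8]
opening: 0.0217
gripper_force: 30.0
```

Request:
{"name": "arm_command", "arguments": {"steps": [{"translation": [0, 0, -10], "rotation": [0, 0, 0], "claw": 15}, {"translation": [0, 0, -40], "rotation": [0, 0, 0], "claw": 15}, {"translation": [0, 0, -85], "rotation": [0, 0, 0], "claw": 15}, {"translation": [0, 0, -130], "rotation": [0, 0, 0], "claw": 15}, {"translation": [0, 0, -170], "rotation": [0, 0, 0], "claw": 15}]}}

```text
clock: 5.15
tool_pos: [0.6101, -0.3394, 0.1921]
orientation: [-180.0, 0.0, 85.0]
force: [0.4, 0.1, -1.9]
opening: 0.0218
gripper_force: 30.0
```

Run:
```python
from plant import ctrl
from h import *
c=ctrl.calibration("wrist")
o=ctrl.get_obs(); im,dep=ctrl.snapshot("wrist")
print({k:np.round(o[k],3) for k in ("tool_pos","orientation","joint_pos","opening","gripper_force","force")})
cv2.imwrite("pics/w2.png",im[:,:,::-1])
```

```text
{'tool_pos': array([ 0.61 , -0.339,  0.192]), 'orientation': array([-1.79997e+02,  9.00000e-03,  8.49710e+01]), 'joint_pos': array([-1.31320e+01,  2.38790e+01,  1.19900e+00,  1.00000e-02,
       -6.73210e+01, -1.71901e+02]), 'opening': np.float64(0.022), 'gripper_force': np.float64(29.992), 'force': array([ 0.383,  0.08 , -1.928])}
```

View pics/w2.png

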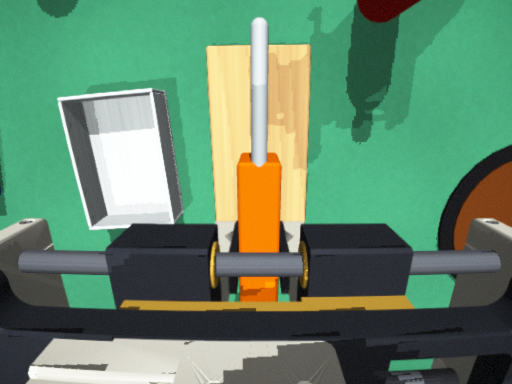

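The wrist view shows the hook held firmly and straight: handle at (260,200), rod end at (260,18). Joint 6 is near its limit, so I unwind it a full turn while carrying the hook at safe height.

```bash
python3 -c "
from h import *
D=np.array([559-610,15+339,0])/9
for k in range(9):
  s=shift(85+40.4*k,D); print([list((s*j/5).round().astype(int)) for j in range(1,6)])"
```

```text
[[np.int64(8), np.int64(-2), np.int64(0)], [np.int64(15), np.int64(-4), np.int64(0)], [np.int64(23), np.int64(-5), np.int64(0)], [np.int64(31), np.int64(-7), np.int64(0)], [np.int64(39), np.int64(-9), np.int64(0)]]
[[np.int64(7), np.int64(4), np.int64(0)], [np.int64(14), np.int64(7), np.int64(0)], [np.int64(21), np.int64(11), np.int64(0)], [np.int64(28), np.int64(15), np.int64(0)], [np.int64(35), np.int64(18), np.int64(0)]]
[[np.int64(3), np.int64(7), np.int64(0)], [np.int64(6), np.int64(15), np.int64(0)], [np.int64(9), np.int64(22), np.int64(0)], [np.int64(12), np.int64(29), np.int64(0)], [np.int64(15), np.int64(37), np.int64(0)]]
[[np.int64(-2), np.int64(8), np.int64(0)], [np.int64(-5), np.int64(15), np.int64(0)], [np.int64(-7), np.int64(23), np.int64(0)], [np.int64(-10), np.int64(30), np.int64(0)], [np.int64(-12), np.int64(38), np.int64(0)]]
[[np.int64(-7), np.int64(4), np.int64(0)], [np.int64(-14), np.int64(8), np.int64(0)], [np.int64(-20), np.int64(12), np.int64(0)], [np.int64(-27), np.int64(17), np.int64(0)], [np.int64(-34), np.int64(21), np.int64(0)]]
[[np.int64(-8), np.int64(
[... 152 characters left out ...]
np.int64(-39), np.int64(-6), np.int64(0)]]
[[np.int64(-5), np.int64(-6), np.int64(0)], [np.int64(-10), np.int64(-12), np.int64(0)], [np.int64(-16), np.int64(-18), np.int64(0)], [np.int64(-21), np.int64(-24), np.int64(0)], [np.int64(-26), np.int64(-30), np.int64(0)]]
[[np.int64(0), np.int64(-8), np.int64(0)], [np.int64(0), np.int64(-16), np.int64(0)], [np.int64(0), np.int64(-24), np.int64(0)], [np.int64(0), np.int64(-32), np.int64(0)], [np.int64(0), np.int64(-40), np.int64(0)]]
[[np.int64(5), np.int64(-6), np.int64(0)], [np.int64(10), np.int64(-12), np.int64(0)], [np.int64(15), np.int64(-18), np.int64(0)], [np.int64(20), np.int64(-24), np.int64(0)], [np.int64(26), np.int64(-30), np.int64(0)]]
```

Request:
{"name": "arm_command", "arguments": {"steps": [{"translation": [8, -2, 0], "rotation": [0, 0, -1.6], "claw": 15}, {"translation": [15, -4, 0], "rotation": [0, 0, -3.2], "claw": 15}, {"translation": [23, -5, 0], "rotation": [0, 0, -4.8], "claw": 15}, {"translation": [31, -7, 0], "rotation": [0, 0, -6.4], "claw": 15}, {"translation": [39, -9, 0], "rotation": [0, 0, -8.08], "claw": 15}]}}

```text
clock: 5.7
tool_pos: [0.6044, -0.2992, 0.1894]
orientation: [-180.0, -0.1, 125.7]
force: [-0.0, 0.6, -1.9]
opening: 0.0219
gripper_force: 30.0
```

Request:
{"name": "arm_command", "arguments": {"steps": [{"translation": [7, 4, 0], "rotation": [0, 0, -1.6], "claw": 15}, {"translation": [14, 7, 0], "rotation": [0, 0, -3.2], "claw": 15}, {"translation": [21, 11, 0], "rotation": [0, 0, -4.8], "claw": 15}, {"translation": [28, 15, 0], "rotation": [0, 0, -6.4], "claw": 15}, {"translation": [35, 18, 0], "rotation": [0, 0, -8.08], "claw": 15}]}}

```text
clock: 6.2
tool_pos: [0.5988, -0.2602, 0.1894]
orientation: [180.0, -0.1, 166.1]
force: [-0.6, -1.5, -1.4]
opening: 0.0218
gripper_force: 30.0
```

Request:
{"name": "arm_command", "arguments": {"steps": [{"translation": [3, 7, 0], "rotation": [0, 0, -1.6], "claw": 15}, {"translation": [6, 15, 0], "rotation": [0, 0, -3.2], "claw": 15}, {"translation": [9, 22, 0], "rotation": [0, 0, -4.8], "claw": 15}, {"translation": [12, 29, 0], "rotation": [0, 0, -6.4], "claw": 15}, {"translation": [15, 37, 0], "rotation": [0, 0, -8.08], "claw": 15}]}}

```text
clock: 6.7
tool_pos: [0.5933, -0.2209, 0.1894]
orientation: [180.0, -0.1, -153.5]
force: [-0.1, 1.2, -1.4]
opening: 0.0219
gripper_force: 30.0
```

Request:
{"name": "arm_command", "arguments": {"steps": [{"translation": [-2, 8, 0], "rotation": [0, 0, -1.6], "claw": 15}, {"translation": [-5, 15, 0], "rotation": [0, 0, -3.2], "claw": 15}, {"translation": [-7, 23, 0], "rotation": [0, 0, -4.8], "claw": 15}, {"translation": [-10, 30, 0], "rotation": [0, 0, -6.4], "claw": 15}, {"translation": [-12, 38, 0], "rotation": [0, 0, -8.08], "claw": 15}]}}

```text
clock: 7.2
tool_pos: [0.5874, -0.1815, 0.1894]
orientation: [179.9, -0.0, -113.1]
force: [-0.7, -0.2, -0.6]
opening: 0.022
gripper_force: 30.0
```

Request:
{"name": "arm_command", "arguments": {"steps": [{"translation": [-7, 4, 0], "rotation": [0, 0, -1.6], "claw": 15}, {"translation": [-14, 8, 0], "rotation": [0, 0, -3.2], "claw": 15}, {"translation": [-20, 12, 0], "rotation": [0, 0, -4.8], "claw": 15}, {"translation": [-27, 17, 0], "rotation": [0, 0, -6.4], "claw": 15}, {"translation": [-34, 21, 0], "rotation": [0, 0, -8.08], "claw": 15}]}}

```text
clock: 7.7
tool_pos: [0.5815, -0.1419, 0.1895]
orientation: [179.9, 0.0, -72.7]
force: [-0.3, -1.0, -0.4]
opening: 0.0216
gripper_force: 30.0
```

Request:
{"name": "arm_command", "arguments": {"steps": [{"translation": [-8, -1, 0], "rotation": [0, 0, -1.6], "claw": 15}, {"translation": [-16, -2, 0], "rotation": [0, 0, -3.2], "claw": 15}, {"translation": [-24, -4, 0], "rotation": [0, 0, -4.8], "claw": 15}, {"translation": [-31, -5, 0], "rotation": [0, 0, -6.4], "claw": 15}, {"translation": [-39, -6, 0], "rotation": [0, 0, -8.08], "claw": 15}]}}

```text
clock: 8.2
tool_pos: [0.576, -0.103, 0.1894]
orientation: [180.0, 0.1, -32.3]
force: [-1.1, -0.4, -1.1]
opening: 0.0217
gripper_force: 30.0
```

Request:
{"name": "arm_command", "arguments": {"steps": [{"translation": [-5, -6, 0], "rotation": [0, 0, -1.6], "claw": 15}, {"translation": [-10, -12, 0], "rotation": [0, 0, -3.2], "claw": 15}, {"translation": [-16, -18, 0], "rotation": [0, 0, -4.8], "claw": 15}, {"translation": [-21, -24, 0], "rotation": [0, 0, -6.4], "claw": 15}, {"translation": [-26, -30, 0], "rotation": [0, 0, -8.08], "claw": 15}]}}

```text
clock: 8.7
tool_pos: [0.5703, -0.0637, 0.1895]
orientation: [-180.0, 0.1, 8.1]
force: [-0.1, 0.3, -0.9]
opening: 0.022
gripper_force: 30.0
```

Request:
{"name": "arm_command", "arguments": {"steps": [{"translation": [0, -8, 0], "rotation": [0, 0, -1.6], "claw": 15}, {"translation": [0, -16, 0], "rotation": [0, 0, -3.2], "claw": 15}, {"translation": [0, -24, 0], "rotation": [0, 0, -4.8], "claw": 15}, {"translation": [0, -32, 0], "rotation": [0, 0, -6.4], "claw": 15}, {"translation": [0, -40, 0], "rotation": [0, 0, -8.08], "claw": 15}]}}

```text
clock: 9.2
tool_pos: [0.5648, -0.0241, 0.1895]
orientation: [-180.0, 0.0, 48.5]
force: [0.2, 0.6, -1.2]
opening: 0.0218
gripper_force: 30.0
```

Request:
{"name": "arm_command", "arguments": {"steps": [{"translation": [5, -6, 0], "rotation": [0, 0, -1.6], "claw": 15}, {"translation": [10, -12, 0], "rotation": [0, 0, -3.2], "claw": 15}, {"translation": [15, -18, 0], "rotation": [0, 0, -4.8], "claw": 15}, {"translation": [20, -24, 0], "rotation": [0, 0, -6.4], "claw": 15}, {"translation": [26, -30, 0], "rotation": [0, 0, -8.08], "claw": 15}]}}

```text
clock: 9.7
tool_pos: [0.5598, 0.0151, 0.1895]
orientation: [-179.9, 0.0, 88.9]
force: [-0.3, 0.3, -0.8]
opening: 0.0219
gripper_force: 30.0
```

```bash
cat > look.py <<'E'
import sys
from plant import ctrl
from h import *
c=ctrl.calibration("wrist")
o=ctrl.get_obs(); im,dep=ctrl.snapshot("wrist")
print({k:np.round(o[k],4) for k in ("clock","tool_pos","orientation","joint_pos","force")})
cv2.imwrite(f"pics/{sys.argv[1]}.png",im[:,:,::-1])
X=cloud(c,dep,o); H=hsv(im).astype(int)
m=((H[...,0]<6)|(H[...,0]>170))&(H[...,1]>120)&(H[...,2]>50)
for st,ce,b in blobs(m,40):
    if st[4]<8000 and 0.04<np.median(X[b][:,2])<.06:
        # ring hole: interior contour
        cs,hi=cv2.findContours(b.astype(np.uint8),cv2.RETR_CCOMP,cv2.CHAIN_APPROX_NONE)
        print("red",st,ce.round(1),np.median(X[b],0).round(4))
        for q,hh in zip(cs,hi[0]):
            if hh[3]>=0 and len(q)>8:
                (u,v),r=cv2.minEnclosingCircle(q); print(" hole px",u,v,r,"eye",plane(c,[[u,v]],.05,o).round(4))
# rod: steel in front of handle at height ~TCP+25..35 mm
z=o["tool_pos"][2]; m=(X[...,2]>z+.01)&(X[...,2]<z+.04)&(H[...,1]<80); m[230:]=0
for st,ce,b in blobs(m,100): print("rod",st,ce.round(1),rect(c,b,z+.029,o),"med",np.median(X[b],0).round(4))
E
python3 look.py w3
```

```text
{'clock': np.float64(9.7), 'tool_pos': array([0.5598, 0.0151, 0.1895]), 'orientation': array([-1.799415e+02,  1.030000e-02,  8.889010e+01]), 'joint_pos': array([ 2.157100e+01,  1.140570e+01, -1.705870e+01, -1.490000e-02,
       -6.159350e+01,  1.573262e+02]), 'force': array([-0.2623,  0.2633, -0.8236])}
red [258   9   6   9  49] [260.6  12.6] [0.564  0.1834 0.0526]
red [268  26   7  24 113] [270.7  37.9] [0.5734 0.1601 0.053 ]
rod [ 250   18   18  149 2454] [258.7  89.9] ((560.6363525390625, 98.00459289550781), (64.55438232421875, 7.6704559326171875), 89.27082824707031) med [0.5607 0.1011 0.2182]
```

View pics/w3.png

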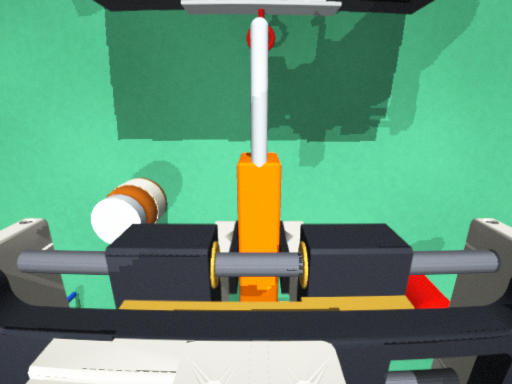

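The wrist view shows the rod end at (260,20) with the red ring behind it at about (261,38); the tray plate is along the top edge. I'll fit the ring's circle on the z = 50 mm plane.

```bash
cat > ring.py <<'E'
# fit outer circle (r=14.5mm) of ring using visible red pixels; usage after pics saved
import sys,pickle
from plant import ctrl
from h import *
from scipy.optimize import least_squares
def fit(im,c,o,box):
    H=hsv(im).astype(int); m=((H[...,0]<6)|(H[...,0]>170))&(H[...,1]>120)&(H[...,2]>50)
    u0,v0,u1,v1=box; k=np.zeros_like(m);k[v0:v1,u0:u1]=1; v,u=np.nonzero(m&k)
    P=plane(c,np.c_[u,v],.052,o)[:,:2]*1000
    # radial band 8.5..14.5: penalise points outside the band
    def f(p): r=np.hypot(*(P-p).T); return np.r_[np.maximum(r-14.5,0),np.maximum(8.5-r,0),0.02*(r-11.5)]
    s=least_squares(f,P.mean(0)+[0,0]); r=np.hypot(*(P-s.x).T); return s.x,len(P),np.percentile(r,[2,50,98]),P.min(0),P.max(0)
E
python3 - <<'E'
from ring import *
im=cv2.imread("pics/w3.png")[:,:,::-1].copy(); c=ctrl.calibration("wrist"); o=ctrl.get_obs()
print("wrist",fit(im,c,o,(240,20,285,56)))
d=pickle.load(open("d0.pkl","rb"))
for n,b in (("top",(139,160,160,180)),("scene",(345,160,366,178))):
    im,_,c=d[n]; print(n,fit(im,c,None,b))
E
```

```text
wrist (array([561.6853186 , 161.95179166]), 151, array([ 8.90784543, 12.15319001, 13.93544695]), array([548.63689727, 151.36685438]), array([575.43279808, 172.51003333]))
top (array([562.88752022, 161.18219916]), 51, array([ 7.62996502, 11.4125718 , 15.55684319]), array([550.71440692, 147.27429279]), array([574.4371299 , 176.78373919]))
scene (array([567.04810183, 163.93901101]), 32, array([ 6.45560033, 11.9324089 , 19.84544338]), array([554.44792174, 147.16380989]), array([578.09895368, 184.16723009]))
```

Request:
{"name": "arm_command", "arguments": {"steps": [{"translation": [10, 0, 20], "rotation": [0, 0, 0], "claw": 15}, {"translation": [20, 0, 50], "rotation": [0, 0, 0], "claw": 15}, {"translation": [30, 0, 80], "rotation": [0, 0, 0], "claw": 15}, {"translation": [34, 0, 105], "rotation": [0, 0, 0], "claw": 15}, {"translation": [34, 0, 114], "rotation": [0, 0, 0], "claw": 15}]}}

```text
clock: 10.25
tool_pos: [0.5595, 0.0487, 0.0731]
orientation: [-179.8, 0.1, 88.4]
force: [0.2, -0.6, -2.1]
opening: 0.0218
gripper_force: 30.0
```

Request:
{"name": "arm_command", "arguments": {"steps": [{"translation": [0, 0, 0], "rotation": [0, 0, 0], "claw": 15}, {"translation": [0, 0, 0], "rotation": [0, 0, 0], "claw": 15}]}}

```text
clock: 10.45
tool_pos: [0.562, 0.0489, 0.0766]
orientation: [179.9, -0.0, 88.5]
force: [-0.2, 0.3, -1.7]
opening: 0.0218
gripper_force: 30.0
```

```bash
python3 look.py w4
python3 - <<'E'
from plant import ctrl
from h import *
im=cv2.imread("pics/w4.png"); a=cv2.resize(im[0:120,180:340],None,fx=3,fy=3,interpolation=cv2.INTER_CUBIC)
s=ctrl.snapshot("scene")[0][:,:,::-1]; b=cv2.resize(s[130:210,300:420],None,fx=4,fy=4,interpolation=cv2.INTER_CUBIC)[:,:480]
cv2.imwrite("pics/c4.png",np.hstack([cv2.resize(a,(400,300)),cv2.resize(b,(400,300))]))
E
```

```text
{'clock': np.float64(10.45), 'tool_pos': array([0.562 , 0.0489, 0.0766]), 'orientation': array([ 1.799457e+02, -3.700000e-03,  8.852630e+01]), 'joint_pos': array([ 2.486800e+01,  1.840970e+01, -2.440390e+01,  2.830000e-02,
       -4.713610e+01,  1.536391e+02]), 'force': array([-0.1924,  0.271 , -1.7141])}
red [253   4  10  15 126] [257.6  10.5] [0.564  0.1836 0.0527]
red [235  29  15  45 375] [242.7  50.5] [0.5543 0.1616 0.0527]
red [268  30  13  43 325] [273.3  51.6] [0.5729 0.16   0.0527]
rod [ 250   18   19  149 2467] [258.7  89.7] ((563.3790283203125, 131.78204345703125), (64.56182098388672, 7.838918685913086), 88.32195281982422) med [0.5634 0.135  0.1053]
```

View pics/c4.png

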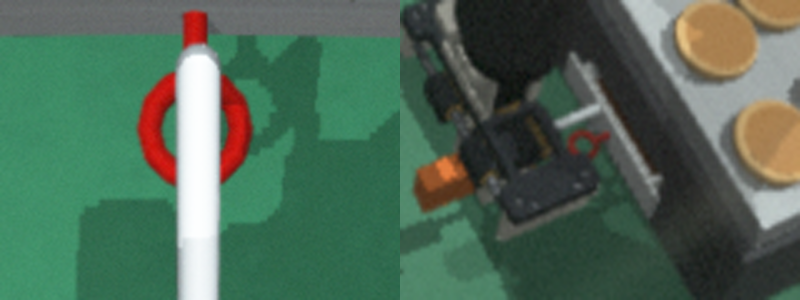

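Run:
```python
from ring import *
im=cv2.imread("pics/w4.png")[:,:,::-1].copy(); c=ctrl.calibration("wrist"); o=ctrl.get_obs()
print("wrist",fit(im,c,o,(225,26,290,85)),o["tool_pos"],o["orientation"])
```

```text
wrist (array([563.64997339, 160.95919919]), 700, array([ 8.57257964, 11.64228309, 13.96669542]), array([549.71620377, 148.52968296]), array([577.66850274, 174.04709017])) [0.56232841 0.04911794 0.07705984] [ 1.79873835e+02 -4.44855977e-02  8.85370170e+01]
```

The left crop shows the prong tip over the ring, offset about 1 mm or less from the ring's centre at (194,128). I'll lower gently and watch the force.

Request:
{"name": "arm_command", "arguments": {"steps": [{"translation": [0, -0.5, 6], "rotation": [0, 0, 0], "claw": 15}, {"translation": [0, -0.5, 12], "rotation": [0, 0, 0], "claw": 15}, {"translation": [0, -0.5, 17], "rotation": [0, 0, 0], "claw": 15}, {"translation": [0, -0.5, 22], "rotation": [0, 0, 0], "claw": 15}, {"translation": [0, -0.5, 25], "rotation": [0, 0, 0], "claw": 15}]}}

```text
clock: 11.05
tool_pos: [0.5606, 0.049, 0.0498]
orientation: [-180.0, 0.0, 88.6]
force: [0.7, -0.4, -0.8]
opening: 0.0223
gripper_force: 30.0
```

Request:
{"name": "arm_command", "arguments": {"steps": [{"translation": [0, 0, 3], "rotation": [0, 0, 0], "claw": 15}, {"translation": [0, 0, 6], "rotation": [0, 0, 0], "claw": 15}, {"translation": [0, 0, 9], "rotation": [0, 0, 0], "claw": 15}, {"translation": [0, 0, 10], "rotation": [0, 0, 0], "claw": 15}, {"translation": [0, 0, 10], "rotation": [0, 0, 0], "claw": 15}]}}

```text
clock: 11.55
tool_pos: [0.5608, 0.0491, 0.0404]
orientation: [-180.0, 0.0, 88.6]
force: [-0.6, 0.1, -1.6]
opening: 0.0216
gripper_force: 30.0
```

```bash
python3 look.py w5
python3 - <<'E'
from h import *
im=cv2.imread("pics/w5.png"); cv2.imwrite("pics/c5.png",cv2.resize(im[0:110,190:330],None,fx=4,fy=4,interpolation=cv2.INTER_CUBIC))
E
```

```text
{'clock': np.float64(11.55), 'tool_pos': array([0.5608, 0.0491, 0.0404]), 'orientation': array([-1.799845e+02,  7.400000e-03,  8.857680e+01]), 'joint_pos': array([ 2.492300e+01,  2.105610e+01, -2.644120e+01, -3.000000e-04,
       -4.251990e+01,  1.536541e+02]), 'force': array([-0.5538,  0.0621, -1.6445])}
red [ 232    0   57   66 1579] [260.3  31.4] [0.5643 0.1639 0.0527]
rod [ 250   17   19  150 2456] [258.7  89.5] ((562.1451416015625, 132.13156127929688), (64.94290924072266, 7.806600570678711), 88.37153625488281) med [0.5622 0.1352 0.0691]
rod [217 224  20   6 101] [226.2 226.7] ((543.8888549804688, 68.14213562011719), (2.831672191619873, 9.805113792419434), 88.77080535888672) med [0.5413 0.0612 0.0538]
```

View pics/c5.png

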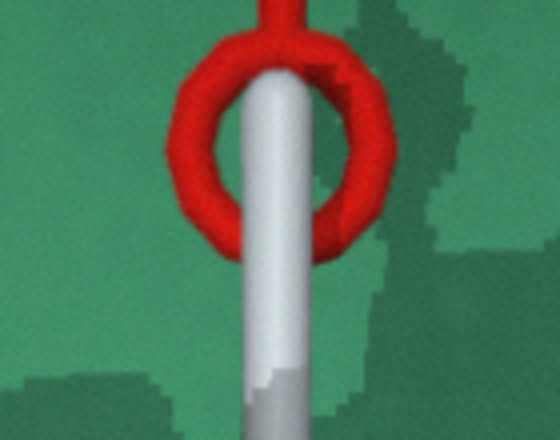

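The crop shows the prong standing inside the ring, with red visible all around it. Next comes the drag, slowly.

Request:
{"name": "arm_command", "arguments": {"steps": [{"translation": [-1, 0, 0], "rotation": [0, 0, 0], "claw": 15}, {"translation": [-2.5, 0, 0], "rotation": [0, 0, 0], "claw": 15}, {"translation": [-4, 0, 0], "rotation": [0, 0, 0], "claw": 15}, {"translation": [-5.5, 0, 0], "rotation": [0, 0, 0], "claw": 15}, {"translation": [-7, 0, 0], "rotation": [0, 0, 0], "claw": 15}]}}

```text
clock: 12.1
tool_pos: [0.5611, 0.0426, 0.0407]
orientation: [179.9, -0.1, 88.6]
force: [-0.6, 4.8, -1.3]
opening: 0.0215
gripper_force: 30.0
```

Request:
{"name": "arm_command", "arguments": {"steps": [{"translation": [-2, 0, 0], "rotation": [0, 0, 0], "claw": 15}, {"translation": [-4, 0, 0], "rotation": [0, 0, 0], "claw": 15}, {"translation": [-6, 0, 0], "rotation": [0, 0, 0], "claw": 15}, {"translation": [-8, 0, 0], "rotation": [0, 0, 0], "claw": 15}, {"translation": [-10, 0, 0], "rotation": [0, 0, 0], "claw": 15}]}}

```text
clock: 12.6
tool_pos: [0.5606, 0.0321, 0.0406]
orientation: [180.0, -0.0, 88.6]
force: [0.7, 4.2, -2.3]
opening: 0.0217
gripper_force: 30.0
```

Request:
{"name": "arm_command", "arguments": {"steps": [{"translation": [-2, 0, 0], "rotation": [0, 0, 0], "claw": 15}, {"translation": [-4, 0, 0], "rotation": [0, 0, 0], "claw": 15}, {"translation": [-6, 0, 0], "rotation": [0, 0, 0], "claw": 15}, {"translation": [-8, 0, 0], "rotation": [0, 0, 0], "claw": 15}, {"translation": [-10, 0, 0], "rotation": [0, 0, 0], "claw": 15}]}}

```text
clock: 13.1
tool_pos: [0.5602, 0.022, 0.0406]
orientation: [180.0, -0.0, 88.6]
force: [0.4, 4.7, -0.2]
opening: 0.0215
gripper_force: 30.0
```

Request:
{"name": "arm_command", "arguments": {"steps": [{"translation": [-2, 0, 0], "rotation": [0, 0, 0], "claw": 15}, {"translation": [-4, 0, 0], "rotation": [0, 0, 0], "claw": 15}, {"translation": [-6, 0, 0], "rotation": [0, 0, 0], "claw": 15}, {"translation": [-8, 0, 0], "rotation": [0, 0, 0], "claw": 15}, {"translation": [-10, 0, 0], "rotation": [0, 0, 0], "claw": 15}]}}

```text
clock: 13.6
tool_pos: [0.5599, 0.012, 0.0405]
orientation: [-180.0, -0.0, 88.6]
force: [0.8, 5.0, -0.5]
opening: 0.0219
gripper_force: 30.0
```

Request:
{"name": "arm_command", "arguments": {"steps": [{"translation": [-1, 0, 0], "rotation": [0, 0, 0], "claw": 15}, {"translation": [-2, 0, 0], "rotation": [0, 0, 0], "claw": 15}, {"translation": [-3, 0, 0], "rotation": [0, 0, 0], "claw": 15}, {"translation": [-4, 0, 0], "rotation": [0, 0, 0], "claw": 15}, {"translation": [-5, 0, 0], "rotation": [0, 0, 0], "claw": 15}]}}

```text
clock: 14.1
tool_pos: [0.5598, 0.0071, 0.0406]
orientation: [-180.0, -0.0, 88.6]
force: [-1.0, 4.5, -1.1]
opening: 0.0216
gripper_force: 30.0
```

Request:
{"name": "arm_command", "arguments": {"steps": [{"translation": [-0.5, 0, 0], "rotation": [0, 0, 0], "claw": 15}, {"translation": [-1, 0, 0], "rotation": [0, 0, 0], "claw": 15}, {"translation": [-1.5, 0, 0], "rotation": [0, 0, 0], "claw": 15}]}}

```text
clock: 14.4
tool_pos: [0.5598, 0.0056, 0.0406]
orientation: [-180.0, 0.0, 88.6]
force: [0.6, 4.4, -1.2]
opening: 0.0222
gripper_force: 30.0
```

Request:
{"name": "arm_command", "arguments": {"steps": [{"translation": [-0.5, 0, 0], "rotation": [0, 0, 0], "claw": 15}, {"translation": [-1, 0, 0], "rotation": [0, 0, 0], "claw": 15}, {"translation": [-1.5, 0, 0], "rotation": [0, 0, 0], "claw": 15}, {"translation": [-2, 0, 0], "rotation": [0, 0, 0], "claw": 15}]}}

```text
clock: 14.8
tool_pos: [0.5597, 0.0036, 0.0405]
orientation: [-180.0, 0.0, 88.6]
force: [-0.6, 4.0, -1.5]
opening: 0.0218
gripper_force: 30.0
```

Request:
{"name": "arm_command", "arguments": {"steps": [{"translation": [-0.5, 0, 0], "rotation": [0, 0, 0], "claw": 15}, {"translation": [-1, 0, 0], "rotation": [0, 0, 0], "claw": 15}, {"translation": [-1.5, 0, 0], "rotation": [0, 0, 0], "claw": 15}, {"translation": [-2, 0, 0], "rotation": [0, 0, 0], "claw": 15}]}}

```text
clock: 15.2
tool_pos: [0.5597, 0.0016, 0.0406]
orientation: [180.0, -0.0, 88.6]
force: [-0.6, 4.0, 0.3]
opening: 0.022
gripper_force: 30.0
```

Request:
{"name": "arm_command", "arguments": {"steps": [{"translation": [-0.5, 0, 0], "rotation": [0, 0, 0], "claw": 15}, {"translation": [-1, 0, 0], "rotation": [0, 0, 0], "claw": 15}, {"translation": [-1.5, 0, 0], "rotation": [0, 0, 0], "claw": 15}, {"translation": [-2, 0, 0], "rotation": [0, 0, 0], "claw": 15}]}}

```text
clock: 15.6
tool_pos: [0.5597, -0.0004, 0.0406]
orientation: [180.0, 0.0, 88.6]
force: [-0.3, 4.5, -0.0]
opening: 0.022
gripper_force: 30.0
```

Request:
{"name": "arm_command", "arguments": {"steps": [{"translation": [-0.5, 0, 0], "rotation": [0, 0, 0], "claw": 15}, {"translation": [-1, 0, 0], "rotation": [0, 0, 0], "claw": 15}, {"translation": [-1.5, 0, 0], "rotation": [0, 0, 0], "claw": 15}, {"translation": [-2, 0, 0], "rotation": [0, 0, 0], "claw": 15}]}}

```text
clock: 16.0
tool_pos: [0.5596, -0.0024, 0.0406]
orientation: [180.0, -0.0, 88.6]
force: [0.4, 5.1, -0.7]
opening: 0.0217
gripper_force: 30.0
```

Request:
{"name": "arm_command", "arguments": {"steps": [{"translation": [-0.5, 0, 0], "rotation": [0, 0, 0], "claw": 15}, {"translation": [-1, 0, 0], "rotation": [0, 0, 0], "claw": 15}, {"translation": [-1.5, 0, 0], "rotation": [0, 0, 0], "claw": 15}, {"translation": [-2, 0, 0], "rotation": [0, 0, 0], "claw": 15}]}}

```text
clock: 16.4
tool_pos: [0.5595, -0.0044, 0.0405]
orientation: [-180.0, 0.0, 88.6]
force: [0.1, 4.5, -0.0]
opening: 0.022
gripper_force: 30.0
```

Request:
{"name": "arm_command", "arguments": {"steps": [{"translation": [-0.5, 0, 0], "rotation": [0, 0, 0], "claw": 15}, {"translation": [-1, 0, 0], "rotation": [0, 0, 0], "claw": 15}, {"translation": [-1.5, 0, 0], "rotation": [0, 0, 0], "claw": 15}, {"translation": [-2, 0, 0], "rotation": [0, 0, 0], "claw": 15}]}}

```text
clock: 16.8
tool_pos: [0.5595, -0.0064, 0.0405]
orientation: [-180.0, 0.0, 88.6]
force: [0.0, 6.1, -1.5]
opening: 0.0218
gripper_force: 30.0
```

Request:
{"name": "arm_command", "arguments": {"steps": [{"translation": [-0.5, 0, 0], "rotation": [0, 0, 0], "claw": 15}, {"translation": [-1, 0, 0], "rotation": [0, 0, 0], "claw": 15}, {"translation": [-1, 0, 0], "rotation": [0, 0, 0], "claw": 15}]}}

```text
clock: 17.1
tool_pos: [0.5595, -0.0075, 0.0406]
orientation: [-180.0, 0.0, 88.6]
force: [0.9, 4.7, -0.4]
opening: 0.0218
gripper_force: 30.0
```

Request:
{"name": "arm_command", "arguments": {"steps": [{"translation": [-0.5, 0, 0], "rotation": [0, 0, 0], "claw": 15}, {"translation": [-1, 0, 0], "rotation": [0, 0, 0], "claw": 15}, {"translation": [-1.5, 0, 0], "rotation": [0, 0, 0], "claw": 15}, {"translation": [-2, 0, 0], "rotation": [0, 0, 0], "claw": 15}]}}

```text
clock: 17.5
tool_pos: [0.5594, -0.0094, 0.0406]
orientation: [180.0, -0.0, 88.6]
force: [0.9, 5.6, -1.1]
opening: 0.0219
gripper_force: 30.0
```

Request:
{"name": "arm_command", "arguments": {"steps": [{"translation": [-0.5, 0, 0], "rotation": [0, 0, 0], "claw": 15}, {"translation": [-1, 0, 0], "rotation": [0, 0, 0], "claw": 15}, {"translation": [-1.5, 0, 0], "rotation": [0, 0, 0], "claw": 15}, {"translation": [-2, 0, 0], "rotation": [0, 0, 0], "claw": 15}]}}

```text
clock: 17.9
tool_pos: [0.5594, -0.0114, 0.0405]
orientation: [-180.0, 0.0, 88.6]
force: [-0.3, 4.4, -1.6]
opening: 0.0222
gripper_force: 30.0
```

Request:
{"name": "arm_command", "arguments": {"steps": [{"translation": [-0.5, 0, 0], "rotation": [0, 0, 0], "claw": 15}, {"translation": [-1, 0, 0], "rotation": [0, 0, 0], "claw": 15}, {"translation": [-1.5, 0, 0], "rotation": [0, 0, 0], "claw": 15}, {"translation": [-2, 0, 0], "rotation": [0, 0, 0], "claw": 15}]}}

```text
clock: 18.3
tool_pos: [0.5595, -0.0122, 0.0405]
orientation: [180.0, -0.1, 88.6]
force: [-0.8, 15.2, -2.4]
opening: 0.0222
gripper_force: 30.0
```

Stop reached at about 15 N; I hold there.

Request:
{"name": "arm_command", "arguments": {"steps": [{"translation": [0, 0, 0], "rotation": [0, 0, 0], "claw": 15}, {"translation": [0, 0, 0], "rotation": [0, 0, 0], "claw": 15}]}}

```text
clock: 18.5
tool_pos: [0.5594, -0.0121, 0.0405]
orientation: [180.0, -0.1, 88.6]
force: [-1.2, 12.2, -1.6]
opening: 0.0217
gripper_force: 30.0
```

Request:
{"name": "arm_command", "arguments": {"steps": [{"translation": [-0.2, 0, 0], "rotation": [0, 0, 0], "claw": 15}, {"translation": [-0.2, 0, 0], "rotation": [0, 0, 0], "claw": 15}, {"translation": [-0.2, 0, 0], "rotation": [0, 0, 0], "claw": 15}, {"translation": [-0.2, 0, 0], "rotation": [0, 0, 0], "claw": 15}, {"translation": [-0.2, 0, 0], "rotation": [0, 0, 0], "claw": 15}]}}

```text
clock: 19.0
tool_pos: [0.5595, -0.0122, 0.0405]
orientation: [180.0, -0.1, 88.6]
force: [-1.3, 12.6, -1.5]
opening: 0.022
gripper_force: 30.0
```

Request:
{"name": "arm_command", "arguments": {"steps": [{"translation": [0, 0, 0], "rotation": [0, 0, 0], "claw": 15}, {"translation": [0, 0, 0], "rotation": [0, 0, 0], "claw": 15}, {"translation": [0, 0, 0], "rotation": [0, 0, 0], "claw": 15}, {"translation": [0, 0, 0], "rotation": [0, 0, 0], "claw": 15}, {"translation": [0, 0, 0], "rotation": [0, 0, 0], "claw": 15}]}}

```text
clock: 19.5
tool_pos: [0.5595, -0.0122, 0.0404]
orientation: [180.0, -0.1, 88.6]
force: [-1.5, 13.0, -0.8]
opening: 0.0219
gripper_force: 30.0
```

Request:
{"name": "arm_command", "arguments": {"steps": [{"translation": [-0.3, 0, 0], "rotation": [0, 0, 0], "claw": 15}, {"translation": [-0.3, 0, 0], "rotation": [0, 0, 0], "claw": 15}, {"translation": [-0.3, 0, 0], "rotation": [0, 0, 0], "claw": 15}, {"translation": [-0.3, 0, 0], "rotation": [0, 0, 0], "claw": 15}, {"translation": [-0.3, 0, 0], "rotation": [0, 0, 0], "claw": 15}]}}

```text
clock: 20.0
tool_pos: [0.5595, -0.0122, 0.0404]
orientation: [180.0, -0.1, 88.6]
force: [-0.3, 14.3, -1.6]
opening: 0.0218
gripper_force: 30.0
```

Request:
{"name": "arm_command", "arguments": {"steps": [{"translation": [0, 0, 0], "rotation": [0, 0, 0], "claw": 15}, {"translation": [0, 0, 0], "rotation": [0, 0, 0], "claw": 15}, {"translation": [0, 0, 0], "rotation": [0, 0, 0], "claw": 15}, {"translation": [0, 0, 0], "rotation": [0, 0, 0], "claw": 15}, {"translation": [0, 0, 0], "rotation": [0, 0, 0], "claw": 15}]}}

```text
clock: 20.5
tool_pos: [0.5595, -0.0122, 0.0404]
orientation: [180.0, -0.1, 88.6]
force: [-0.9, 14.8, -0.8]
opening: 0.0226
gripper_force: 30.0
```

Request:
{"name": "arm_command", "arguments": {"steps": [{"translation": [1, 0, 0], "rotation": [0, 0, 0], "claw": 15}, {"translation": [2.5, 0, 0], "rotation": [0, 0, 0], "claw": 15}, {"translation": [4, 0, 0], "rotation": [0, 0, 0], "claw": 15}, {"translation": [5.5, 0, 0], "rotation": [0, 0, 0], "claw": 15}, {"translation": [5.5, 0, 0], "rotation": [0, 0, 0], "claw": 15}]}}

```text
clock: 21.0
tool_pos: [0.5592, -0.0087, 0.0404]
orientation: [-180.0, 0.0, 88.6]
force: [0.7, -0.6, -1.6]
opening: 0.0217
gripper_force: 30.0
```

```bash
python3 look.py w6
python3 - <<'E'
from h import *
im=cv2.imread("pics/w6.png"); cv2.imwrite("pics/c6.png",cv2.resize(im[0:110,190:330],None,fx=4,fy=4,interpolation=cv2.INTER_CUBIC))
E
```

```text
{'clock': np.float64(21.0), 'tool_pos': array([ 0.5592, -0.0087,  0.0404]), 'orientation': array([-1.799661e+02,  2.650000e-02,  8.856500e+01]), 'joint_pos': array([ 1.917370e+01,  2.077900e+01, -2.690940e+01,  1.910000e-02,
       -4.235270e+01,  1.593772e+02]), 'force': array([ 0.7094, -0.5922, -1.5879])}
red [ 231    0   58   61 1588] [259.8  27.8] [0.5622 0.1077 0.0527]
rod [ 250   18   20  149 2462] [258.7  89.7] ((560.7998657226562, 74.1249771118164), (64.54464721679688, 8.37334156036377), 88.17127227783203) med [0.5606 0.0773 0.0692]
```

View pics/c6.png

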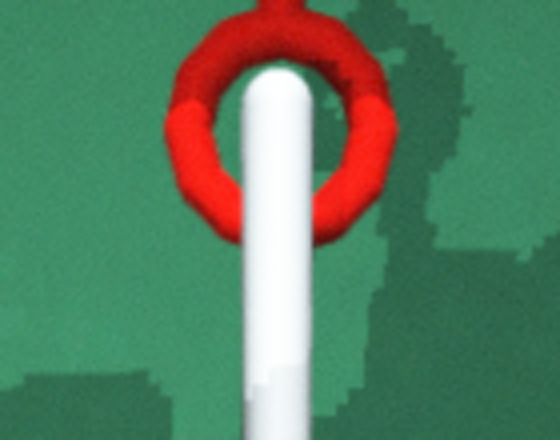

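The crop shows the prong free near the middle of the ring, with no load. I lift it out.

Request:
{"name": "arm_command", "arguments": {"steps": [{"translation": [0, 0, -4], "rotation": [0, 0, 0], "claw": 15}, {"translation": [0, 0, -9], "rotation": [0, 0, 0], "claw": 15}, {"translation": [0, 0, -15], "rotation": [0, 0, 0], "claw": 15}, {"translation": [0, 0, -22], "rotation": [0, 0, 0], "claw": 15}, {"translation": [0, 0, -30], "rotation": [0, 0, 0], "claw": 15}]}}

```text
clock: 21.55
tool_pos: [0.5595, -0.0084, 0.0713]
orientation: [180.0, -0.0, 88.6]
force: [-1.4, -0.5, -1.8]
opening: 0.0217
gripper_force: 30.0
```

Request:
{"name": "arm_command", "arguments": {"steps": [{"translation": [0, 0, -25], "rotation": [0, 0, 0], "claw": 15}, {"translation": [0, 0, -55], "rotation": [0, 0, 0], "claw": 15}, {"translation": [0, 0, -85], "rotation": [0, 0, 0], "claw": 15}, {"translation": [0, 0, -110], "rotation": [0, 0, 0], "claw": 15}, {"translation": [0, 0, -130], "rotation": [0, 0, 0], "claw": 15}]}}

```text
clock: 22.05
tool_pos: [0.5597, -0.0083, 0.2032]
orientation: [179.9, -0.0, 88.6]
force: [0.4, -0.1, -2.2]
opening: 0.0219
gripper_force: 30.0
```

Run:
```python
from h import *
D=np.array([616-559,-270+9,0])/5
for k in range(5): print(shift(88.6-36.6*k,D))
from ring import fit
from plant import ctrl
o=ctrl.get_obs(); c=ctrl.calibration("wrist"); im,_=ctrl.snapshot("wrist"); print(o["tool_pos"],o["force"],o["orientation"])
c=ctrl.calibration("top"); im,_=ctrl.snapshot("top"); H=hsv(im).astype(int); m=((H[...,0]<6)|(H[...,0]>170))&(H[...,1]>120)&(H[...,2]>50)
for st,ce,b in blobs(m,10): print(st,ce,plane(c,[ce],.05))
```

```text
[-51.9  12.7  -0. ]
[-34.1  41.1  -0. ]
[-2.9 53.4 -0. ]
[29.5 44.5 -0. ]
[50.2 18.2 -0. ]
[ 0.55974073 -0.00831192  0.20317485] [ 0.42218586 -0.08238301 -2.18995463] [ 1.79872657e+02 -3.50645431e-02  8.85843344e+01]
[254  81  21  27 413] [264.19854722  93.90072639] [[ 0.76321309 -0.14783191  0.05      ]]
[157 168  15   8  39] [164.56410256 171.17948718] [[0.55812022 0.10917706 0.05      ]]
```

The tray's ring has moved from y ≈ 0.161 to y ≈ 0.107, so the tray is out and free. I carry the hook back to the board, reversed.

Request:
{"name": "arm_command", "arguments": {"steps": [{"translation": [-10, 3, 0], "rotation": [0, 0, 1.46], "claw": 15}, {"translation": [-21, 5, 0], "rotation": [0, 0, 2.93], "claw": 15}, {"translation": [-31, 8, 0], "rotation": [0, 0, 4.39], "claw": 15}, {"translation": [-42, 10, 0], "rotation": [0, 0, 5.86], "claw": 15}, {"translation": [-52, 13, 0], "rotation": [0, 0, 7.32], "claw": 15}]}}

```text
clock: 22.65
tool_pos: [0.5706, -0.0611, 0.2]
orientation: [-179.9, 0.0, 51.7]
force: [-0.7, -0.1, -1.7]
opening: 0.0218
gripper_force: 30.0
```

Request:
{"name": "arm_command", "arguments": {"steps": [{"translation": [-7, 8, 0], "rotation": [0, 0, 1.46], "claw": 15}, {"translation": [-14, 16, 0], "rotation": [0, 0, 2.93], "claw": 15}, {"translation": [-20, 25, 0], "rotation": [0, 0, 4.39], "claw": 15}, {"translation": [-27, 33, 0], "rotation": [0, 0, 5.86], "claw": 15}, {"translation": [-34, 41, 0], "rotation": [0, 0, 7.32], "claw": 15}]}}

```text
clock: 23.15
tool_pos: [0.582, -0.1131, 0.1999]
orientation: [-180.0, 0.1, 15.1]
force: [-0.6, -0.5, -2.1]
opening: 0.0223
gripper_force: 30.0
```

Request:
{"name": "arm_command", "arguments": {"steps": [{"translation": [-1, 11, 0], "rotation": [0, 0, 1.46], "claw": 15}, {"translation": [-1, 21, 0], "rotation": [0, 0, 2.93], "claw": 15}, {"translation": [-2, 32, 0], "rotation": [0, 0, 4.39], "claw": 15}, {"translation": [-2, 43, 0], "rotation": [0, 0, 5.86], "claw": 15}, {"translation": [-3, 53, 0], "rotation": [0, 0, 7.32], "claw": 15}]}}

```text
clock: 23.65
tool_pos: [0.5933, -0.165, 0.1999]
orientation: [180.0, 0.1, -21.5]
force: [-0.5, -0.5, -2.2]
opening: 0.0218
gripper_force: 30.0
```

Request:
{"name": "arm_command", "arguments": {"steps": [{"translation": [6, 9, 0], "rotation": [0, 0, 1.46], "claw": 15}, {"translation": [12, 18, 0], "rotation": [0, 0, 2.93], "claw": 15}, {"translation": [18, 27, 0], "rotation": [0, 0, 4.39], "claw": 15}, {"translation": [24, 36, 0], "rotation": [0, 0, 5.86], "claw": 15}, {"translation": [30, 45, 0], "rotation": [0, 0, 7.32], "claw": 15}]}}

```text
clock: 24.15
tool_pos: [0.6049, -0.2177, 0.1998]
orientation: [180.0, 0.1, -58.1]
force: [0.4, -0.1, -1.0]
opening: 0.0218
gripper_force: 30.0
```

Request:
{"name": "arm_command", "arguments": {"steps": [{"translation": [10, 4, 0], "rotation": [0, 0, 1.46], "claw": 15}, {"translation": [20, 7, 0], "rotation": [0, 0, 2.93], "claw": 15}, {"translation": [30, 11, 0], "rotation": [0, 0, 4.39], "claw": 15}, {"translation": [40, 15, 0], "rotation": [0, 0, 5.86], "claw": 15}, {"translation": [50, 18, 0], "rotation": [0, 0, 7.32], "claw": 15}]}}

```text
clock: 24.65
tool_pos: [0.6163, -0.2696, 0.1998]
orientation: [179.9, 0.0, -94.7]
force: [-1.1, -0.0, -1.4]
opening: 0.0221
gripper_force: 30.0
```

Request:
{"name": "arm_command", "arguments": {"steps": [{"translation": [0, 0, 0], "rotation": [0, 0, 0], "claw": 15}, {"translation": [0, 0, 0], "rotation": [0, 0, 0], "claw": 15}]}}

```text
clock: 24.85
tool_pos: [0.6163, -0.2692, 0.1999]
orientation: [179.9, 0.0, -94.3]
force: [0.8, 0.4, -0.9]
opening: 0.0214
gripper_force: 30.0
```

Request:
{"name": "arm_command", "arguments": {"steps": [{"translation": [0, 0, 40], "rotation": [0, 0, 0], "claw": 15}, {"translation": [0, 0, 85], "rotation": [0, 0, 0], "claw": 15}, {"translation": [0, 0, 130], "rotation": [0, 0, 0], "claw": 15}, {"translation": [0, 0, 160], "rotation": [0, 0, 0], "claw": 15}, {"translation": [0, 0, 172], "rotation": [0, 0, 0], "claw": 15}]}}

```text
clock: 25.35
tool_pos: [0.6143, -0.2682, 0.0249]
orientation: [179.7, 0.1, -94.3]
force: [-0.2, -1.4, -1.4]
opening: 0.0216
gripper_force: 30.0
```

Request:
{"name": "arm_command", "arguments": {"steps": [{"translation": [0, 0, 1], "rotation": [0, 0, 0], "claw": 15}, {"translation": [0, 0, 2], "rotation": [0, 0, 0], "claw": 15}, {"translation": [0, 0, 3], "rotation": [0, 0, 0], "claw": 15}, {"translation": [0, 0, 4], "rotation": [0, 0, 0], "claw": 15}, {"translation": [0, 0, 5], "rotation": [0, 0, 0], "claw": 15}]}}

```text
clock: 25.85
tool_pos: [0.6174, -0.2694, 0.0248]
orientation: [-179.9, -0.0, -94.4]
force: [-0.6, 0.4, -1.1]
opening: 0.022
gripper_force: 30.0
```

Request:
{"name": "arm_command", "arguments": {"steps": [{"translation": [0, 0, 1], "rotation": [0, 0, 0], "claw": 15}, {"translation": [0, 0, 2], "rotation": [0, 0, 0], "claw": 15}, {"translation": [0, 0, 3], "rotation": [0, 0, 0], "claw": 15}, {"translation": [0, 0, 4], "rotation": [0, 0, 0], "claw": 15}, {"translation": [0, 0, 4], "rotation": [0, 0, 0], "claw": 15}]}}

```text
clock: 26.35
tool_pos: [0.6167, -0.2693, 0.0198]
orientation: [180.0, -0.0, -94.4]
force: [-1.4, 1.1, 2.6]
opening: 0.022
gripper_force: 30.0
```

On the board. I release and rise.

Request:
{"name": "arm_command", "arguments": {"steps": [{"translation": [0, 0, 0], "rotation": [0, 0, 0], "claw": 26}, {"translation": [0, 0, 0], "rotation": [0, 0, 0], "claw": 32}, {"translation": [0, 0, 0], "rotation": [0, 0, 0], "claw": 40}, {"translation": [0, 0, 0], "rotation": [0, 0, 0], "claw": 45}, {"translation": [0, 0, 0], "rotation": [0, 0, 0], "claw": 45}]}}

```text
clock: 26.85
tool_pos: [0.6167, -0.2693, 0.0195]
orientation: [-180.0, -0.0, -94.4]
force: [-0.1, 0.4, 0.1]
opening: 0.0447
gripper_force: 0.0
```

Request:
{"name": "arm_command", "arguments": {"steps": [{"translation": [0, 0, -10], "rotation": [0, 0, 0], "claw": 45}, {"translation": [0, 0, -35], "rotation": [0, 0, 0], "claw": 45}, {"translation": [0, 0, -80], "rotation": [0, 0, 0], "claw": 45}, {"translation": [0, 0, -125], "rotation": [0, 0, 0], "claw": 45}, {"translation": [0, 0, -170], "rotation": [0, 0, 0], "claw": 45}]}}

```text
clock: 27.35
tool_pos: [0.6165, -0.2694, 0.1923]
orientation: [-180.0, -0.0, -94.4]
force: [0.7, -0.8, 0.4]
opening: 0.0454
gripper_force: 0.0
```

Request:
{"name": "arm_command", "arguments": {"steps": [{"translation": [45, 0, 0], "rotation": [0, 0, 0], "claw": 45}, {"translation": [90, 0, 0], "rotation": [0, 0, 0], "claw": 45}, {"translation": [130, 0, 0], "rotation": [0, 0, 0], "claw": 45}, {"translation": [130, 0, 0], "rotation": [0, 0, 0], "claw": 45}, {"translation": [130, 0, 0], "rotation": [0, 0, 0], "claw": 45}]}}

```text
clock: 27.85
tool_pos: [0.6061, -0.4, 0.1898]
orientation: [180.0, 0.0, -94.5]
force: [-0.3, -0.1, 0.5]
opening: 0.045
gripper_force: 0.0
```

Run:
```python
from plant import ctrl
from h import *
a=ctrl.snapshot("scene")[0]
c=ctrl.calibration("top"); im,dep=ctrl.snapshot("top"); X=cloud(c,dep)
for r in hookfit(c,im,amin=60): print(r)
print(ctrl.get_obs()["force"])
f=lambda q:cv2.resize(q,(400,300),interpolation=cv2.INTER_CUBIC)
cv2.imwrite("pics/fin.png",np.vstack([np.hstack([f(a[210:300,160:280]),f(im[115:205,260:380])]),np.hstack([f(a),f(im)])])[:,:,::-1])
```

```text
(array([384, 195,  31,  10, 176], dtype=int32), array([398.7, 199.5]), ((483.6890869140625, -490.1910400390625), (78.84705352783203, 14.912651062011719), 81.77325439453125))
[-0.4996408   0.10082427  0.24758757]
```

View pics/fin.png

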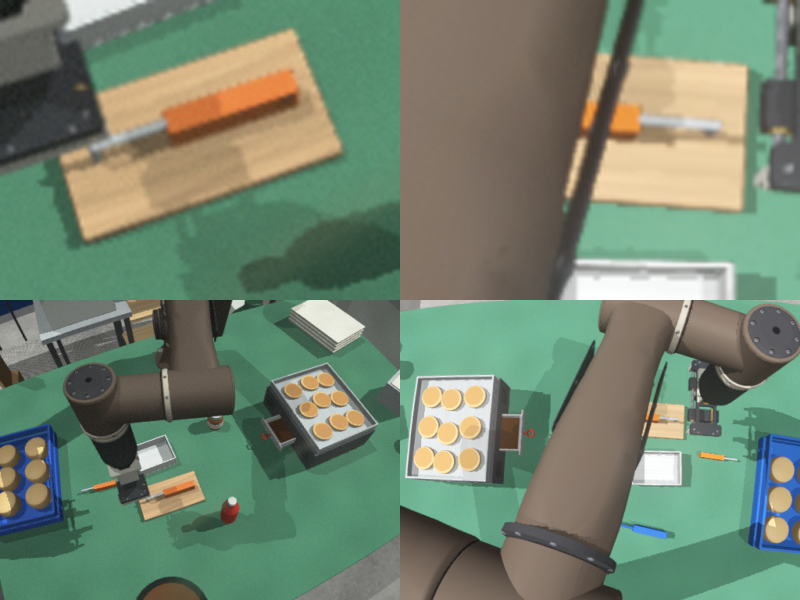

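The hook stands on the board (upper-left panel, handle at (230,100)), the tray is drawn out (ring at (528,432) in the lower-right panel), and the pan, bottle and jar look undisturbed. I hand the job in.

```bash
python3 -c "
from plant import ctrl
print(ctrl.close_job())"
```

```text
the job is handed in; nothing more can be done
None
```

I handed the job in at about 28 s; no verdict came back. The tray came out about 54 mm to its stop and took a steady 12–15 N pull for about 2 s (peak reading 15.2 N). The hook stands released on the board, turned end for end, and the last pictures show nothing else disturbed.

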